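# Seat the press mould in its locating fixture

### The job

Get the aluminium mould ready for the press: slide it along the dark steel plate, in between the orange jaw and the far blue stop, until its side is flush against the blue end stop on the left, then push the orange jaw forward until it presses the mould flush against the far blue stop, and leave both there. Do it all by pushing with the fingers: never lift or tip the mould, do not touch its red knob, and leave the jar, crucible, brass weight and spatula where they are.

Things in the scene. Friction and masses are not known exactly. Their poses are not given: they have to be found in the camera images.
- fixture: Fixed dark steel plate on the bench, 8 mm thick; origin on the bench surface; it covers x -135..115 and y -170..170 mm of its frame. x points from jaw to far stop (roughly away from the robot), y towards the end stop (roughly the robot's left), z up. Place and yaw (within 0.25 rad) differ from run to run.
- end_stop (a point): Fixed blue block on the plate, the end stop: middle of its inner (-y) face at the plate's top, x 15, y 130, z 8 mm in the fixture's frame (axes likewise). 70 mm long in x, 16 mm thick, 24 mm tall above the plate.
- far_stop (a point): Fixed blue block on the plate, the far stop: middle of its inner (-x) face at the plate's top, x 70, y 82.5, z 8 mm in the fixture's frame (axes likewise). 65 mm long in y, 16 mm thick, 24 mm tall above the plate.
- seat (a point): Point on the plate's top surface where the centre of the mould's underside lies when the mould is flush against both stops: x 25, y 85, z 8 mm in the fixture's frame; axes as the fixture's.
- mould: Loose aluminium mould, a block 90 x 90 mm, 30 mm high, 0.4 to 0.85 kg, on the right (-y) part of the plate. Origin: centre of its underside; z up. Starts turned up to 0.3 rad from the fixture, its fixture x within -12..12 mm: squared up and slid straight along y it passes between open jaw and far stop. Sliding takes 2 to 8 N. Its top carries a red knob.
- mould_knob: Red lifting knob fixed in the middle of the mould's top: 24 mm across, 22 mm tall, origin at its foot. Not to be touched.
- jaw (a joint): Orange sliding jaw, m. 0 = fully open, grows along the fixture's +x towards the far stop; starts at 0 to 6 mm. Its front face is at fixture x = -70 mm + value, so it reads 50 mm holding the mould flush against the far stop (limit 62 mm). About 2.5 N of friction; stays where left, no spring. Block 35 mm (x) by 60 mm (y 55..115 mm), top 41 mm above the bench.
- jaw_push (a point): Centre of the jaw's rear face (the face towards the robot, to be pushed), 25 mm above the bench; moves with the jaw. At joint value q it is at x = -105 mm + q, y = 85 mm in the fixture's frame. The jaw's face is 60 mm wide (along y) and 32 mm tall.
- jar: Amber glass jar with red cap, 60 mm across, 95 mm tall, origin at the centre of its underside. Bystander beside the plate.
- crucible: White ceramic crucible, 64 mm across, 50 mm tall, origin at the centre of its underside. Bystander beside the plate.
- weight: Brass weight with a small knob, 44 mm across, 62 mm tall, origin at the centre of its underside. Bystander beside the plate.
- spatula: Spatula with wooden handle and flat steel blade, lying on the bench along its x, 280 mm long, 20 mm high, origin at the middle of its length, blade 90 x 65 mm at +x, to the right of the plate. Bystander.
Mind the look-alikes: they are no part of the job. There is more than one size of the mould; the job needs the middle-sized.

How it is judged:
By the outcome, as a careful person would: the job done as asked, in the order asked, and still so for the second after the job is handed in, with the robot touching nothing.
It also fails if it takes over 48 s, if anything falls off the work surface, if the arm or the gripper's body presses on something with over 40 N, if the wrist force passes 120 N, or if a joint passes its speed limit or range.

### The arm

A 7-joint arm with a two-finger parallel gripper is mounted at the origin on the work surface. World frame = base frame: x ahead of the robot, y to its left, z up, the work surface at z = 0. Lengths are in m, angles in rad, forces in N, time in s.
With the tool pointing down it reaches from about 0.35 to 0.9 m from the base axis. Payload 7.2 kg.
Tool frame: the origin (TCP) lies at the centre of the arm's flange, where the gripper is bolted on; the fingertips stand 173 mm ahead of it and the grasp point (between the pads) lies 155 mm ahead of it; z points along the fingers, y is the line along which they close (so a half turn about z gives the same grasp; the last joint's range is limited). The gripper opens to 85 mm and grips with 20 to 120 N. Pads are 22 mm wide; open, the fingers measure 114 mm over their backs; the gripper's body (76 mm by 85 mm) begins 54 mm behind the grasp point. The pads swing forward as they close: fully open they stand 13 mm farther back than shut.
Start: joints at [1.168, 0.411, -0.013, 1.596, 0.006, 1.134, -0.082], TCP at [0.205, -0.59, 0.405] pointing down, gripper open.
Joint ranges: [-2.95, 2.95], [-0.29, 1.99], [-1.47, 1.44], [0.14, 2.54], [-1.03, 4.17], [0.13, 1.85], [-2.86, 2.86]. Speed limits (rad/s): [2.39, 2.39, 3.01, 3.01, 3.14, 3.14, 3.14].

### API

Orientations are given as a unit quaternion [w, x, y, z].
In Python, from cell import robot gives the robot as it stands.
- The arm moves only by the shell command python3 -m inch 'ROWS'. ROWS is JSON, a list of rows, each a list of 5 numbers: the finger opening in m, from 0 to 0.0854, then the shift along the world's x, y, z in m, then the turn about the world's z in rad. A call has 1 to 12 rows; each row is the pose to reach, as a shift and turn from the pose commanded when the call began; what a row does not reach only later rows make up. A row lasts 1/10 s, in which the tool goes at most 50 mm and 8.59 degrees, less where a joint would pass 70% of its speed; a pose out of reach is approached as far as the arm can. A call with a gripper value outside its range is refused whole. The fingers move at their own pace and stop on an object; the grip force is fixed at half the most. Time passes only in rows, so rows that repeat a pose let the fingers close. It gives the time, the measured TCP pose, the force, the opening and the grip force at its end, in the units of the state.
- robot.get_obs(): the state, without advancing time (a new reading comes with each control period).
- robot.get_image(name): name is "side" or "top" or "wrist"; returns a dict with "image" (400x640x3 uint8, blue, green, red), "mtx" (3x3 intrinsics, pixels), "k1" (the pictures are not rectified: a ray, as slopes to the right and down, at radius r is drawn at 1 + k1 r^2 times it, then the intrinsics apply), "T" (4x4, takes a point from camera to world coordinates); the wrist camera has in their place "mount" (4x4, takes a point from camera to tool coordinates, whose origin is the TCP and whose axes are the flange's). Camera axes: x right, y down, z forward; pixel columns grow to the right and rows downward; lengths in m; the calibration is good to about 2 mm. A picture is of the moment at which its call begins: read the wrist's pose just before it. There is no depth.
- robot.hand_in(): hands the job in; it is judged then, once.
The state is a dict: "time": time; "joints": joint angles; "dq": joint speeds; "joint_efforts": joint torques, N m; "position": TCP position; "eef_rot": TCP orientation; "contact_force": force on the tool from outside, world axes, zero at the start; "ft_torque": the same for the moment, N m; "width": finger opening in m; "grasp_force": force on a finger pad.
Only numpy, scipy, OpenCV 4.12 (cv2) and the standard library are available. Lean on these libraries where they do the work, as an engineer would, in place of code of your own. Each camera call takes 0.05 s, during which the arm holds its last target. There are 200 camera calls.

## Working session

There is one attempt and no reset: what is moved stays moved. The work goes in short steps, Python scripts to look and compute and a shell command to move; the robot and the scene stay as the last step left them, time stands still between calls to the robot, and variables do not carry over. Pictures are saved under pics/ and viewed, at most 10 in all, crops included, and the job is handed in when it is done.

```bash
ls; mkdir -p pics; python3 - <<'E'
from cell import robot
import cv2
o=robot.get_obs();print(o)
for n in("top","side"):
    d=robot.get_image(n);cv2.imwrite(f"pics/{n}0.png",d["image"]);print(n,d["mtx"],d["k1"],d["T"])
E
```

```text
pics
{'time': 0.0, 'joints': array([ 1.16778959,  0.41190769, -0.01273292,  1.59708561,  0.0056165 ,
        1.13429407, -0.0821607 ]), 'dq': array([ 0.00075834, -0.00170317,  0.00071935,  0.00033663,  0.00049947,
       -0.00031175,  0.00031806]), 'joint_efforts': array([-5.43366641e-04, -6.00617194e+01,  6.81921411e-01, -2.99412400e+01,
        1.37948769e-02,  1.05228054e-02, -1.41196102e-05]), 'position': array([ 0.20527729, -0.59008353,  0.40383086]), 'eef_rot': array([-8.05182887e-04,  9.86012885e-01,  1.66667041e-01, -1.99233270e-04]), 'contact_force': array([ 0.03682594,  0.01739532, -0.22816694]), 'ft_torque': array([ 0.00968294,  0.03278065, -0.0327235 ]), 'grasp_force': 0.0, 'width': 0.08554740458461275}
top [[372.5753953    0.         320.06236242]
 [  0.         372.5753953  206.38036981]
 [  0.           0.           1.        ]] -0.08095271908365853 [[ 0.04208695 -0.9737625   0.22364098  0.38108025]
 [-0.99910942 -0.04169323  0.00648434  0.00472665]
 [ 0.00301011 -0.22371472 -0.97465002  0.99345882]
 [ 0.          0.          0.          1.        ]]
side [[371.29004066   0.         317.06910882]
 [  0.         371.29004066 204.87157153]
 [  0.           0.           1.        ]] -0.06577547849452824 [[ 0.8534718  -0.27937165  0.43992882  0.27280554]
 [-0.5210864  -0.44548564  0.72801889 -0.51753547]
 [-0.00740587 -0.85058452 -0.5257862   0.47049256]
 [ 0.          0.          0.          1.        ]]
```

View pics/top0.png

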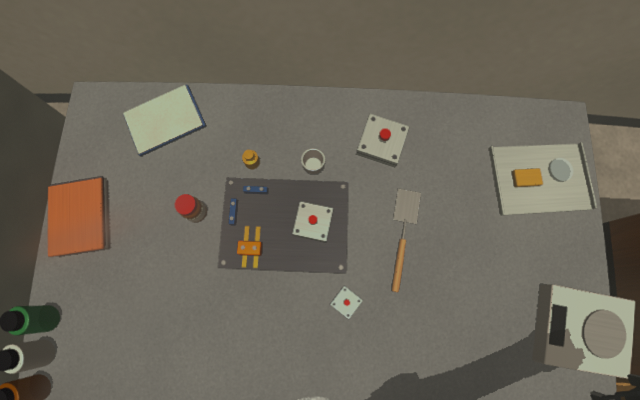

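View pics/side0.png

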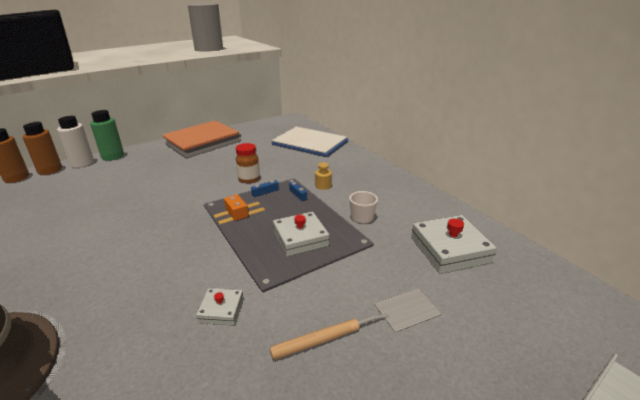

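Top view: plate corners are near (225,178), (349,182), (347,273), (219,270). The middle-sized mould is on the plate with its knob at (313,221). The jaw is at (249,248), end stop (233,212), far stop (256,189), jar (187,206), weight (250,158), crucible (313,160) and spatula (403,240). The moulds at (384,140) and (347,302) are decoys.

```bash
cat > h.py <<'E'
import numpy as np, cv2
from scipy.spatial.transform import Rotation as R
from cell import robot
def tcpT(o):
    T=np.eye(4);q=o["eef_rot"];T[:3,:3]=R.from_quat([q[1],q[2],q[3],q[0]]).as_matrix();T[:3,3]=o["position"];return T
def cam(n):
    o=robot.get_obs();d=robot.get_image(n)
    d["T"]=d["T"] if n!="wrist" else tcpT(o)@d["mount"]
    return d
def dist(d): return np.array([d["k1"],0,0,0,0.])
def p2w(d,px,z):
    u=cv2.undistortPoints(np.array(px,float).reshape(-1,1,2),d["mtx"],dist(d)).reshape(-1,2)
    r=np.c_[u,np.ones(len(u))]@d["T"][:3,:3].T; t=d["T"][:3,3]
    return t+r*((z-t[2])/r[:,2])[:,None]
def w2p(d,P):
    Ti=np.linalg.inv(d["T"]);return cv2.projectPoints(np.array(P,float).reshape(-1,3),cv2.Rodrigues(Ti[:3,:3])[0],Ti[:3,3],d["mtx"],dist(d))[0].reshape(-1,2)
def fx2w(F,p): # F=(x,y,yaw), p fixture m
    c,s=np.cos(F[2]),np.sin(F[2]);p=np.atleast_2d(p);return np.c_[F[0]+c*p[:,0]-s*p[:,1],F[1]+s*p[:,0]+c*p[:,1]]
def fit(obs,loc): # 2D rigid fit loc->obs
    a,b=loc-loc.mean(0),obs-obs.mean(0)
    th=np.arctan2((a[:,0]*b[:,1]-a[:,1]*b[:,0]).sum(),(a*b).sum())
    c,s=np.cos(th),np.sin(th);t=obs.mean(0)-np.array([[c,-s],[s,c]])@loc.mean(0)
    F=np.array([*t,th]);return F,fx2w(F,loc)-obs
E
python3 - <<'E'
from h import *
np.set_printoptions(precision=4,suppress=True)
d=cam("top")
pl=np.array([[.115,.17],[.115,-.17],[-.135,-.17],[-.135,.17]])
F,e=fit(p2w(d,[(225,178),(349,182),(347,273),(219,270)],.008)[:,:2],pl);print(F,e*1e3)
m=.045*np.array([[1,1],[1,-1],[-1,-1],[-1,1]])
M,e=fit(p2w(d,[(298,202),(333,207),(328,241),(293,235)],.038)[:,:2],m);print(M,e*1e3, M[2]-F[2])
print(p2w(d,[(187,206)],.095),p2w(d,[(313,160)],.05),p2w(d,[(250,155)],.055),p2w(d,[(403,240)],.01))
print(d["T"][:3,3], robot.get_image("wrist")["mount"])
E
```

```text
[0.563  0.1041 0.0166] [[-1.4886 -2.343 ]
 [ 1.288   1.6227]
 [-0.7634 -1.4675]
 [ 0.9639  2.1879]]
[ 0.5602  0.0278 -0.1076] [[ 0.1207 -1.9939]
 [ 0.0249  1.2611]
 [ 0.9534  1.1561]
 [-1.099  -0.4233]] -0.12424153281101213
[[0.574  0.3429 0.095 ]] [[0.7241 0.0353 0.05  ]] [[0.7295 0.2045 0.055 ]] [[ 0.5243 -0.2136  0.01  ]]
[0.3811 0.0047 0.9935] [[ 0.0001 -0.9606 -0.278   0.0706]
 [ 1.      0.0002 -0.0004 -0.0009]
 [ 0.0004 -0.278   0.9606  0.0309]
 [ 0.      0.      0.      1.    ]]
```

```bash
python3 -m inch '[[0.05,0.355,0.65,0.03,1.25],[0.05,0.355,0.65,0.03,1.25],[0.05,0.355,0.65,0.03,1.25],[0.05,0.355,0.65,0.03,1.25],[0.05,0.355,0.65,0.03,1.25],[0.05,0.355,0.65,0.03,1.25],[0.05,0.355,0.65,0.03,1.25],[0.05,0.355,0.65,0.03,1.25],[0.05,0.355,0.65,0.03,1.25],[0.05,0.355,0.65,0.03,1.25],[0.05,0.355,0.65,0.03,1.25],[0.05,0.355,0.65,0.03,1.25]]'; python3 -c "from cell import robot;print(robot.get_obs()['joints'])"
```

```text
time: 1.4
position: [0.4932, -0.0624, 0.4293]
eef_rot: [0.0, 0.702, 0.712, 0.0]
contact_force: [1.5, -1.1, -0.1]
width: 0.05
grasp_force: 0.0
[ 0.52432558  0.22060794 -0.57696794  1.83668521  0.13333222  1.12214269
 -0.08607328]
```

```bash
python3 -m inch '[[0.05,0.055,0.12,0.0,0],[0.05,0.055,0.12,0.0,0],[0.05,0.055,0.12,0.0,0],[0.05,0.055,0.12,0.0,0],[0.05,0.055,0.12,0.0,0],[0.05,0.055,0.12,0.0,0]]'; python3 - <<'E'
from h import *
print(robot.get_obs()['joints'])
d=cam("wrist");cv2.imwrite("pics/w1.png",d["image"]);np.savez("w1.npz",mtx=d["mtx"],k1=d["k1"],T=d["T"])
E
```

```text
time: 2.0
position: [0.5475, 0.0545, 0.4287]
eef_rot: [0.0, 0.703, 0.711, -0.001]
contact_force: [0.6, -0.4, -0.8]
width: 0.0497
grasp_force: 0.0
[ 0.30325496  0.32874184 -0.62100088  1.71651221  0.20684254  1.16328342
 -0.36265324]
```

View pics/w1.png

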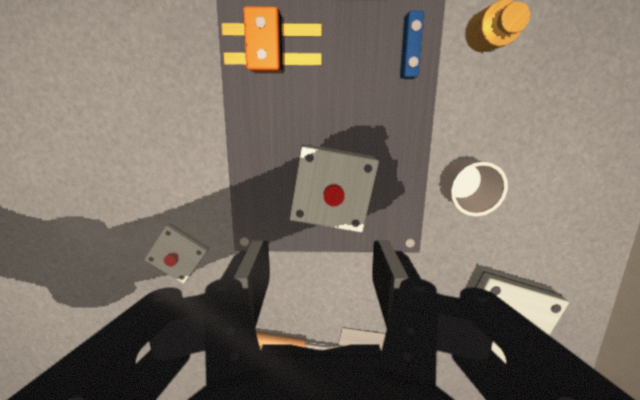

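Wrist view: plate edges run (218,0)-(235,251) on the left and (443,0)-(420,251) on the right. The mould's top corners are (302,147), (379,158), (363,231), (290,219). Jaw top spans (246,8)-(280,70), and the far stop is at (403-424,12-76).

```bash
python3 - <<'E'
from h import *
np.set_printoptions(precision=4,suppress=True)
z=np.load("w1.npz");d=dict(mtx=z["mtx"],k1=float(z["k1"]),T=z["T"])
e=p2w(d,[(218,0),(235,251),(443,0),(420,251)],.008)[:,:2];print(e,np.arctan2(-(e[0]-e[1])[0],(e[0]-e[1])[1]),np.arctan2(-(e[2]-e[3])[0],(e[2]-e[3])[1]))
m=.045*np.array([[-1,1],[1,1],[1,-1],[-1,-1]])
M,r=fit(p2w(d,[(302,147),(379,158),(363,231),(290,219)],.038)[:,:2],m);print("M",M,r*1e3)
print("knob",p2w(d,[(334,195)],.06))
print("jaw top",p2w(d,[(246,8),(280,8),(280,70),(245,70)],.041))
print("far stop top",p2w(d,[(405,12),(424,13),(418,78),(402,76)],.032))
print(d["T"][:3,3])
E
```

```text
[[ 0.4333  0.2353]
 [ 0.4335 -0.0628]
 [ 0.6776  0.2384]
 [ 0.6819 -0.0596]] 0.0007297741932665874 0.014458012849670467
M [ 0.5624  0.0315 -0.1529] [[-0.9899  1.7654]
 [ 0.4447 -0.6112]
 [ 0.5075 -0.2585]
 [ 0.0376 -0.8956]]
knob [[0.5621 0.0315 0.06  ]]
jaw top [[0.4704 0.2192 0.041 ]
 [0.5044 0.2196 0.041 ]
 [0.5031 0.1615 0.041 ]
 [0.4664 0.1611 0.041 ]]
far stop top [[0.6317 0.2199 0.032 ]
 [0.6513 0.2193 0.032 ]
 [0.6511 0.1563 0.032 ]
 [0.6336 0.1581 0.032 ]]
[0.5464 0.1259 0.3977]
```

```bash
python3 -m inch '[[0.055,0.015,-0.05,0,0],[0.055,0.015,-0.1,0,0],[0.055,0.015,-0.125,0,0],[0.055,0.015,-0.125,-0.05,0],[0.055,0.015,-0.125,-0.1,0],[0.055,0.015,-0.125,-0.15,0],[0.055,0.015,-0.125,-0.19,0],[0.055,0.015,-0.125,-0.22,0],[0.055,0.015,-0.125,-0.22,0],[0.055,0.015,-0.125,-0.22,0],[0.055,0.015,-0.125,-0.22,0]]'; python3 - <<'E'
from h import *
d=cam("wrist");cv2.imwrite("pics/w2.png",d["image"]);np.savez("w2.npz",mtx=d["mtx"],k1=d["k1"],T=d["T"]);o=robot.get_obs();print(o["position"],o["eef_rot"])
E
```

```text
time: 3.15
position: [0.5635, -0.0697, 0.2111]
eef_rot: [0.001, 0.702, 0.712, 0.001]
contact_force: [0.6, 0.4, -0.0]
width: 0.0552
grasp_force: 0.0
[ 0.56353289 -0.06953437  0.21119903] [0.00147146 0.70239006 0.71178999 0.00102155]
```

View pics/w2.png

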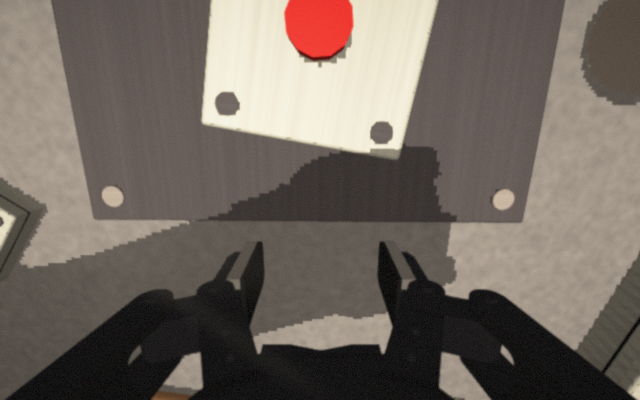

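Close view: the plate's near corners are (94,219) and (521,222), with side edges up to (53,0) and (565,0). The mould's near top corners are (202,124) and (401,157). The fingers are clear of it.

```bash
python3 - <<'E'
from h import *
np.set_printoptions(precision=4,suppress=True)
z=np.load("w2.npz");d=dict(mtx=z["mtx"],k1=float(z["k1"]),T=z["T"])
p=p2w(d,[(94,219),(521,222),(53,0),(565,0)],.008)[:,:2];print(p)
w=p[1]-p[0];print("yaw",np.arctan2(w[1],w[0]),"w",np.linalg.norm(w))
for a,b in((2,0),(3,1)):
    e=p[a]-p[b];print(np.arctan2(-e[0],e[1]))
th=np.arctan2(w[1],w[0]);c,s=np.cos(th),np.sin(th);mid=p[:2].mean(0)
print("F",mid-np.array([c*-.01+s*.17,s*-.01-c*.17]),th)
m=p2w(d,[(202,124),(401,157)],.038)[:,:2];v=m[1]-m[0];print(m,np.linalg.norm(v));a=np.arctan2(v[1],v[0]);print("M",m.mean(0)+.045*np.array([-np.sin(a),np.cos(a)]),a)
E
```

```text
[[ 0.4331 -0.0624]
 [ 0.68   -0.0612]
 [ 0.4336  0.0494]
 [ 0.6803  0.0528]]
yaw 0.0046925349685145714 w 0.24686470814627107
-0.0037167932575669026
-0.002129418543033743
F [0.5658 0.1082] 0.0046925349685145714
[[ 0.5112 -0.0065]
 [ 0.5993 -0.0198]] 0.08909799037360629
M [0.562  0.0313] -0.15053873558996148
```

```bash
python3 -m inch '[[0.055,0,0,-0.022,-0.008],[0.055,0,0,-0.022,-0.008],[0.055,0,0.02,-0.022,-0.008],[0.055,0,0.03,-0.022,-0.008],[0.055,0,0.04,-0.022,-0.008],[0.055,0,0.05,-0.022,-0.008],[0.055,0,0.06,-0.022,-0.008],[0.055,0,0.07,-0.022,-0.008],[0.055,0,0.08,-0.022,-0.008],[0.055,0,0.09,-0.022,-0.008],[0.055,0,0.1,-0.022,-0.008],[0.055,0,0.11,-0.022,-0.008]]'; python3 - <<'E'
from h import *
d=cam("wrist");cv2.imwrite("pics/w3.png",d["image"]);np.savez("w3.npz",mtx=d["mtx"],k1=d["k1"],T=d["T"]);o=robot.get_obs();print(o["position"],o["contact_force"],o["ft_torque"])
E
```

```text
time: 4.4
position: [0.5625, 0.0408, 0.1871]
eef_rot: [0.0, 0.705, 0.709, -0.001]
contact_force: [0.3, -5.9, 4.3]
width: 0.0551
grasp_force: 2.7
[0.56238153 0.04308648 0.1871341 ] [-0.4389195  -1.11461783  0.34613417] [-0.39827082 -0.13220562 -0.01868976]
```

View pics/w3.png

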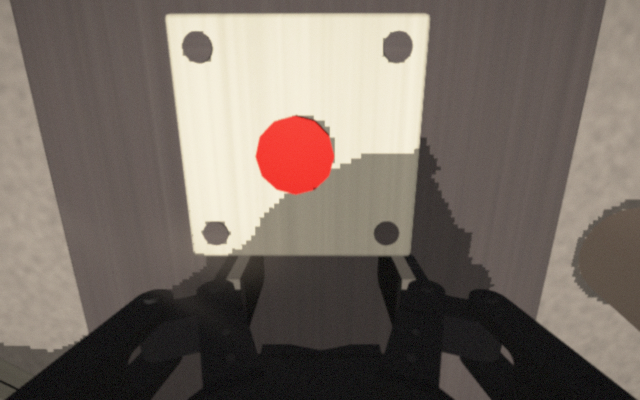

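The mould is squared on both fingers: near edge (192,256)-(411,256), far corners (165,15) and (430,15). It sits a little to the jaw's side of the tool.

```bash
python3 - <<'E'
from h import *
np.set_printoptions(precision=4,suppress=True)
z=np.load("w3.npz");d=dict(mtx=z["mtx"],k1=float(z["k1"]),T=z["T"])
m=p2w(d,[(165,15),(430,15),(411,256),(192,256)],.038)[:,:2];M,r=fit(m,.045*np.array([[-1,1],[1,1],[1,-1],[-1,-1]]));print(m,M,r*1e3)
p=p2w(d,[(10,0),(85,328),(606,0),(540,310)],.008)[:,:2];print(p)
# jaw corners visible in w1 : rear top edge & tests of fixture hypothesis
z=np.load("w1.npz");d=dict(mtx=z["mtx"],k1=float(z["k1"]),T=z["T"])
F=(.566,.107,.003)
for q in(0,.006):
    P=fx2w(F,[(-.07+q,.115),(-.07+q,.055),(-.105+q,.055)]);print(q,w2p(d,np.c_[P,[.041]*3]).round(1).tolist())
P=fx2w(F,[(.07,.115),(.07,.05),(.086,.05)]);print(w2p(d,np.c_[P,[.032]*3]).round(1).tolist())
im=cv2.imread("pics/w1.png");c=cv2.resize(im[0:100,200:460],None,fx=3,fy=3,interpolation=cv2.INTER_CUBIC);cv2.imwrite("pics/w1c.png",c)
E
```

```text
[[0.5098 0.1409]
 [0.598  0.1414]
 [0.5991 0.0533]
 [0.5094 0.0527]] [0.5541 0.0971 0.005 ] [[-0.9249  0.9097]
 [ 0.8625  0.9488]
 [ 0.2275 -0.9965]
 [-0.1651 -0.862 ]]
[[ 0.4323  0.154 ]
 [ 0.4315 -0.0069]
 [ 0.6798  0.1552]
 [ 0.6816  0.0064]]
0 [[271.2, 5.4], [273.1, 69.7], [239.7, 69.4]]
0.006 [[277.2, 5.4], [278.8, 69.7], [245.4, 69.4]]
[[409.1, 9.6], [404.0, 76.9], [418.8, 77.1]]
```

View pics/w1c.png

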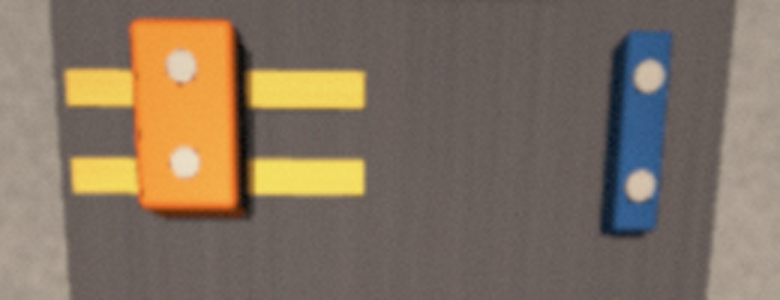

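Jaw front is at about x = 0.502 and the mould's -x face at 0.5095, so it passes. I'll keep going.

```bash
python3 -m inch '[[0.055,0,0.007,0,0],[0.055,0,0.014,0,0],[0.055,0.001,0.021,0,0],[0.055,0.001,0.028,0,0],[0.055,0.001,0.035,0,0],[0.055,0.001,0.042,0,0],[0.055,0.002,0.049,0,0],[0.055,0.002,0.056,0,0],[0.055,0.002,0.063,0,0],[0.055,0.002,0.07,0,0],[0.055,0.002,0.077,0,0],[0.055,0.002,0.083,0,0]]'; python3 - <<'E'
from h import *
d=cam("wrist");cv2.imwrite("pics/w4.png",d["image"]);np.savez("w4.npz",mtx=d["mtx"],k1=d["k1"],T=d["T"]);o=robot.get_obs();print(o["position"],o["contact_force"],o["ft_torque"])
E
```

```text
time: 5.65
position: [0.5646, 0.1247, 0.1869]
eef_rot: [-0.0, 0.705, 0.709, 0.0]
contact_force: [0.0, -3.2, 0.4]
width: 0.0549
grasp_force: 1.6
[0.56446689 0.12592299 0.18695224] [-0.15751451 -0.04156397 -1.43732872] [-0.37109265 -0.12295929  0.00951779]
```

View pics/w4.png

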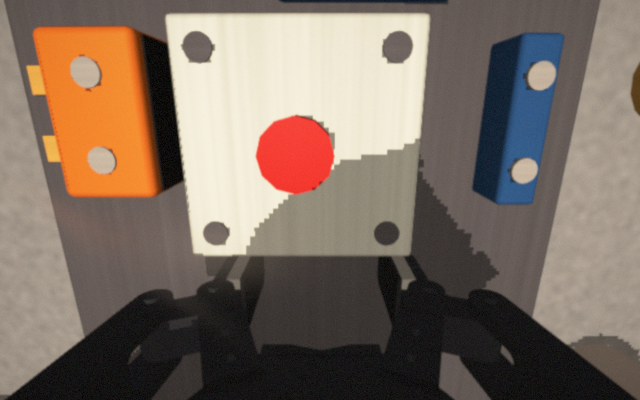

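The mould is squared between the jaw (40-180,30-195) and far stop (475-560,35-203). The end stop's edge is at row ~2, about 12 mm ahead.

```bash
python3 -m inch '[[0.055,0,0.005,0,0],[0.055,0,0.008,0,0],[0.055,0,0.010,0,0],[0.055,0,0.012,0,0],[0.055,0,0.012,0,0]]'; python3 -m inch '[[0.055,0,0.001,0,0],[0.055,0,0.002,0,0],[0.055,0,0.002,0,0]]';  python3 -m inch '[[0.055,0,0.001,0,0],[0.055,0,0.002,0,0],[0.055,0,0.002,0,0]]'
```

```text
time: 6.2
position: [0.5647, 0.1355, 0.1869]
eef_rot: [0.0, 0.705, 0.709, -0.0]
contact_force: [-0.8, -3.8, 0.4]
width: 0.0552
grasp_force: 2.1
time: 6.5
position: [0.5648, 0.1359, 0.187]
eef_rot: [0.001, 0.705, 0.709, -0.001]
contact_force: [-1.0, -9.3, 3.6]
width: 0.0548
grasp_force: 4.6
time: 6.8
position: [0.5648, 0.1364, 0.1869]
eef_rot: [0.001, 0.706, 0.708, -0.002]
contact_force: [-1.1, -14.0, 5.3]
width: 0.0549
grasp_force: 6.9
```

Flush against the end stop (contact at TCP y 0.1357, then 14 N). Now I'll back off, rise, and turn behind the jaw.

```bash
python3 -m inch '[[0.055,0,-0.03,0,0],[0.055,0,-0.03,0.05,0],[0.03,0,-0.03,0.1,0],[0.03,-0.05,-0.03,0.1,-0.14],[0.03,-0.1,0.0,0.1,-0.28],[0.03,-0.145,0.03,0.1,-0.42],[0.03,-0.145,0.05,0.1,-0.56],[0.03,-0.145,0.05,0.1,-0.7],[0.03,-0.145,0.05,0.1,-0.84],[0.03,-0.145,0.05,0.1,-0.98],[0.03,-0.145,0.05,0.1,-1.12],[0.03,-0.145,0.05,0.1,-1.26]]'; python3 -m inch '[[0.03,0,0,0,-0.14],[0.03,0,0,0,-0.31],[0.03,0,0,0,-0.31],[0.03,0,0,0,-0.31],[0.03,0,0,0,-0.31]]'; python3 - <<'E'
from h import *
d=cam("wrist");cv2.imwrite("pics/w5.png",d["image"]);np.savez("w5.npz",mtx=d["mtx"],k1=d["k1"],T=d["T"]);o=robot.get_obs();print(o["position"],o["eef_rot"],o["joints"])
E
```

```text
time: 8.0
position: [0.4195, 0.1909, 0.2872]
eef_rot: [-0.001, 0.988, 0.155, 0.001]
contact_force: [-0.7, -0.2, 0.0]
width: 0.0299
grasp_force: 0.0
time: 8.5
position: [0.4196, 0.1902, 0.287]
eef_rot: [-0.0, 1.0, 0.005, 0.0]
contact_force: [-0.7, 0.5, 0.6]
width: 0.03
grasp_force: 0.0
[0.41963888 0.19009326 0.286992  ] [-1.65246276e-04  9.99987966e-01  4.90306576e-03  3.42031598e-05] [-0.30735635  0.30092477 -0.2628694   2.09397885  0.11175565  0.7593339
 -2.20110413]
```

View pics/w5.png

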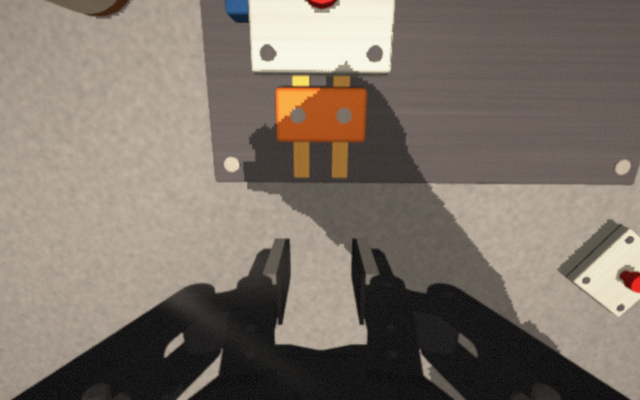

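The jaw (276-366,87-141) is centred in front of the fingers, with the mould ahead of it against the end stop (the blue at (237,10)). I'll go down and push.

```bash
python3 -m inch '[[0.03,0,0,-0.05,0],[0.03,0,0,-0.09,0],[0.03,0,0,-0.097,0],[0.03,0.01,0,-0.097,0],[0.03,0.02,0,-0.097,0],[0.03,0.03,0,-0.097,0],[0.03,0.036,0,-0.097,0],[0.03,0.042,0,-0.097,0],[0.03,0.048,0,-0.097,0],[0.03,0.054,0,-0.097,0],[0.03,0.06,0,-0.097,0],[0.03,0.066,0,-0.097,0]]'; python3 -m inch '[[0.03,0.004,0,0,0],[0.03,0.007,0,0,0],[0.03,0.009,0,0,0],[0.03,0.010,0,0,0],[0.03,0.010,0,0,0]]'
```

```text
time: 9.75
position: [0.4845, 0.1898, 0.1899]
eef_rot: [0.001, 1.0, 0.004, -0.002]
contact_force: [-8.9, -0.2, 6.7]
width: 0.0302
grasp_force: 4.3
time: 10.25
position: [0.4947, 0.1898, 0.1899]
eef_rot: [0.001, 1.0, 0.004, -0.001]
contact_force: [-7.2, 0.7, 2.8]
width: 0.0297
grasp_force: 3.2
```

```bash
python3 -m inch '[[0.03,0.002,0,0,0],[0.03,0.003,0,0,0],[0.03,0.003,0,0,0]]'; python3 -m inch '[[0.03,0.001,0,0,0],[0.03,0.002,0,0,0],[0.03,0.002,0,0,0]]';python3 -m inch '[[0.03,0.001,0,0,0],[0.03,0.002,0,0,0],[0.03,0.002,0,0,0]]'; python3 -m inch '[[0.03,0.001,0,0,0],[0.03,0.002,0,0,0],[0.03,0.002,0,0,0]]'
```

```text
time: 10.55
position: [0.4977, 0.1898, 0.1899]
eef_rot: [0.001, 1.0, 0.004, -0.002]
contact_force: [-7.5, 0.2, 4.5]
width: 0.03
grasp_force: 3.2
time: 10.85
position: [0.4996, 0.1898, 0.1898]
eef_rot: [0.001, 1.0, 0.004, -0.002]
contact_force: [-7.1, 0.3, 4.3]
width: 0.0299
grasp_force: 3.3
time: 11.15
position: [0.5009, 0.1898, 0.1897]
eef_rot: [0.001, 1.0, 0.004, -0.002]
contact_force: [-10.2, -0.6, 7.1]
width: 0.0301
grasp_force: 4.8
time: 11.45
position: [0.5015, 0.1899, 0.1895]
eef_rot: [0.001, 1.0, 0.004, -0.004]
contact_force: [-15.0, -0.6, 11.1]
width: 0.0299
grasp_force: 7.8
```

Stalled against the far stop. One firm push more, then I'll back off, rise and look.

```bash
python3 -m inch '[[0.03,0.002,0,0,0],[0.03,0.004,0,0,0],[0.03,0.004,0,0,0],[0.03,0.004,0,0,0]]'; python3 -m inch '[[0.03,-0.02,0,0,0],[0.03,-0.06,0,0,0],[0.03,-0.06,0,0.05,0],[0.03,-0.06,0,0.1,0],[0.03,-0.06,0,0.15,0],[0.03,-0.03,0,0.18,0],[0.03,0,0,0.18,0],[0.03,0.0,0,0.18,0],[0.03,0.0,0,0.18,0]]'; python3 - <<'E'
from h import *
d=cam("wrist");cv2.imwrite("pics/w6.png",d["image"]);np.savez("w6.npz",mtx=d["mtx"],k1=d["k1"],T=d["T"]);o=robot.get_obs();print(o["position"],o["eef_rot"])
E
```

```text
time: 11.85
position: [0.5026, 0.19, 0.1888]
eef_rot: [0.002, 1.0, 0.004, -0.008]
contact_force: [-27.4, -0.6, 19.0]
width: 0.0302
grasp_force: 13.4
time: 12.75
position: [0.5088, 0.1896, 0.3697]
eef_rot: [0.0, 1.0, 0.003, -0.0]
contact_force: [-1.1, 0.5, -0.4]
width: 0.0306
grasp_force: 0.0
[0.50816257 0.18978289 0.3694208 ] [ 1.96881964e-04  9.99993595e-01  3.50557907e-03 -6.94449671e-04]
```

View pics/w6.png

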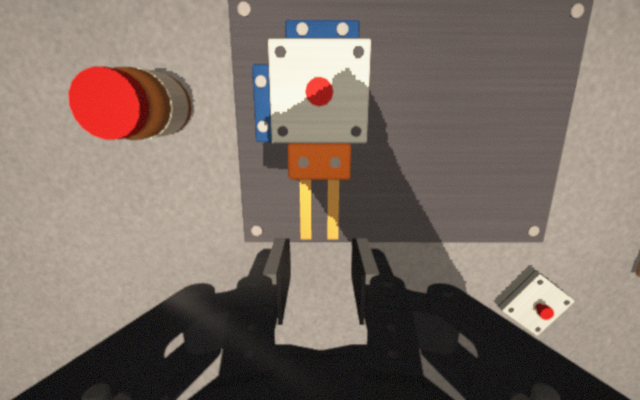

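The mould (268-371,38-143) is against the far stop (285-360,20-38) and end stop (252-270,65-142), with the jaw on its rear. I'll zoom in on the end stop seam.

```bash
python3 - <<'E'
from h import *
im=cv2.imread("pics/w6.png");cv2.imwrite("pics/w6c.png",cv2.resize(im[10:190,240:390],None,fx=4,fy=3.3,interpolation=cv2.INTER_CUBIC)[:600])
np.set_printoptions(precision=4,suppress=True)
z=np.load("w6.npz");d=dict(mtx=z["mtx"],k1=float(z["k1"]),T=z["T"])
M,r=fit(p2w(d,[(268.5,39),(371,39),(369.5,143),(271,143)],.038)[:,:2],.045*np.array([[1,1],[1,-1],[-1,-1],[-1,1]]));print(M,r*1e3)
print(p2w(d,[(252.5,65),(254.5,142),(286,20),(359,20)],.032)[:,:2])
E
```

```text
[0.59   0.1915 0.0086] [[ 0.3688  0.6967]
 [ 0.5906 -0.8974]
 [-0.3854  1.3312]
 [-0.574  -1.1305]]
[[0.614  0.2523]
 [0.5454 0.2539]
 [0.6505 0.2213]
 [0.6509 0.1581]]
```

View pics/w6c.png

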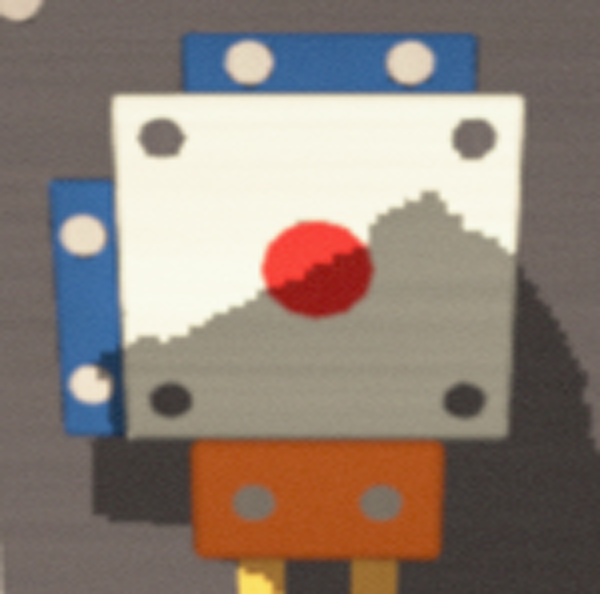

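There's no gap at either stop: the end stop's inner face is at y 0.237, the mould's side at 0.2365, and the jaw touches the mould.

```bash
python3 -c "
from cell import robot
print(robot.hand_in())"
```

```text
the job is handed in; nothing more can be done
None
```

The mould was slid flush against the blue end stop, then the jaw pressed it flush against the far stop. The final picture shows no gap at either, and the job was handed in at about 13 s (no verdict came back).

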